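# Square up a frame joint in the corner jig

### The job

A small frame joint has to be squared for fixing. First lay the loose aluminium crossbar flat in the corner jig's pocket and let go of it; then take the steel assembly square by its grip, lay it flat on the jig's plate and press it into the corner between the rail and the crossbar, until one outer face is flush against the rail and the other flush against the crossbar, which is thereby pushed back square against its stops. Finish while still holding the square pressed there against both, and leave everything else on the desk alone.

Things in the scene. Friction and masses are not known exactly. Their poses are not given: they have to be found in the camera images.
- jig: Grey corner jig, fixed to the desk: base plate 200 (its x) x 170 (y) x 8 mm high, with a pocket, two backing stops and a rail on it. Origin at the centre of its underside, z up. The steel stops stand along the pocket's +y wall (jig y = 67 mm), up to 21 mm above the desk, at jig x -60..-32 and 38..66 mm; a finger fits between them.
- pocket (a point): Centre of the dark floor of the open-topped pocket, at jig (3, 51, 3) mm; axes as the jig's. The pocket is 126 (x) x 32 (y) mm, 6 mm longer and wider than the crossbar, and sunk 5 mm into the plate: floor 3 mm above the desk, its -y wall (jig y = 35 mm) ends at plate level.
- rail: Aluminium rail bolted on the jig's plate along its +x edge, running along jig y: 28 (x) x 170 (y) mm, from plate level to 24 mm above the desk. Origin at the centre of its underside, jig (86, 0, 8) mm; axes as the jig's. Its inner face (facing jig -x) is at jig x = 72 mm.
- corner (a point): Point at plate level, jig (72, 41, 8) mm, axes as the jig's: inside corner between the rail's inner face and the crossbar's inner (-y) face when the crossbar is pushed back against the stops. The square's outer corner belongs here, the square's axes parallel to the jig's.
- crossbar: Loose aluminium profile bar, 120 (its x) x 26 (y) x 20 mm (z), 0.17 kg, lying flat on the desk; origin at the centre of its underside. Either end may come first. In the pocket its top is 15 mm above the plate. Bar, square, rail and jig slide easily on one another (friction about 0.25).
- square: Loose steel assembly square, 0.3 kg, lying flat: two legs 22 mm wide, 14 mm high, 90 mm long over the outside. Origin on the underside below its grip; the outer faces are at its x = +33 mm (to press on the rail) and y = +33 mm (to press on the crossbar); the legs run from there to -57 mm. The outer corner (33, 33) is cut back by 10 mm.
- square_grip (a point): Centre of the square's upright black grip, 34 mm above the square's underside; axes as the square's. The grip is 16 mm thick along the square's diagonal (1, 1, 0), 34 mm wide across it, and reaches from 14 to 47 mm above the underside.
- square_corner (a point): The (virtual) sharp outer corner of the square at its underside, square (33, 33, 0) mm; axes as the square's.
- petri: Bystander, to be left alone: clear empty round dish, 60 mm across, 13 high; origin at the centre of its underside.
- timer_1: Bystander, to be left alone: white bench timer, 36 x 66 x 56 mm; origin at the centre of its underside.
- vial: Bystander, to be left alone: small capped vial, 23 mm across, 42 high; origin at the centre of its underside.
- flask: Bystander, to be left alone: flat culture flask, 92 x 52 x 26 mm; origin at the centre of its underside.
- pen: Bystander, to be left alone: capped marker pen lying on the desk, 12 x 137 x 13 mm; origin at the centre of its underside.
There are look-alikes about, which are no part of the job. Of the things that look like the crossbar, take the one that is farthest from the robot's base at the start.

How it is judged:
By the outcome, as a careful person would: the job done as asked, in the order asked, and still so for the second after the job is handed in, while the arm keeps its last pose, push and grip.
It also fails if it takes over 64 s, if anything falls off the work surface, if the arm or the gripper's body presses on something with over 40 N, if the wrist force passes 120 N, or if a joint passes its speed limit or range.

### The arm

A 7-joint arm with a two-finger parallel gripper is mounted at the origin on a cart in front of the work surface, level with it; the furniture and walls round the work are solid. World frame = base frame: x ahead of the robot, y to its left, z up, the work surface at z = 0. Lengths are in m, angles in rad, forces in N, time in s.
With the tool pointing down it reaches from about 0.4 to 0.85 m from the base axis. Payload 4.5 kg.
Tool frame: the origin (TCP) lies midway between the tips of the shut fingers; the grasp point (between the pads) lies r.grip_point_offset behind it (r.grip_point_offset is the distance from the TCP to the grasp point, in m); z points along the fingers, y is the line along which they close (so a half turn about z gives the same grasp; the last joint's range is limited). The gripper opens to 88 mm and grips with 3 to 60 N. Pads are 18 mm wide; open, the fingers measure 123 mm over their backs; the gripper's body (75 mm by 187 mm) begins 45 mm behind the grasp point.
Start: joints at [1.149, 0.689, -0.195, 1.565, 0.157, 0.902, -0.215], TCP at [0.275, -0.561, 0.239] pointing down, gripper open.
Joint ranges: [-3.01, 3.01], [-0.46, 2.08], [-1.47, 1.51], [0.13, 2.56], [-1, 4.14], [0.04, 2.09], [-2.66, 2.66]. Speed limits (rad/s): [2.57, 2.57, 3.14, 3.14, 3.14, 3.14, 3.14].

### API

Orientations are given as a unit quaternion [x, y, z, w].
In Python, from plant import r gives the robot as it stands.
- The arm moves only by the shell command python3 -m jog 'ROWS' [FORCE]. ROWS is JSON, a list of rows, each an object of numbers: "wx", "wy", "wz": the turn, a rotation vector about the world's x, y, z as a fraction of full scale; "dx", "dy", "dz": the shift along the world's x, y, z as a fraction of full scale; "hand": the closure, from 0 (fully open) to 1 (shut). In form: [{"wx": .., "wy": .., "wz": .., "dx": .., "dy": .., "dz": .., "hand": ..}, ...]. A call has 1 to 5 rows; each row shifts and turns the commanded pose from where the row before left it; what a row does not reach is not made up. Full scale, the value 1, is 0.25 m for a shift and 2 rad for a turn. A row lasts 1/12 s, in which the tool goes at most 41.7 mm and 7.16 degrees, less where a joint would pass 70% of its speed; a pose out of reach is approached as far as the arm can. A call with a number of a shift or a turn outside -1 to 1 is refused whole. A call with a gripper value outside its range is refused whole. The fingers move at their own pace and stop on an object; FORCE is the grip in N (left out, the last holds). Time passes only in rows, so rows that do not move let the fingers close. It gives the time, the measured TCP pose, the force, the opening and the grip force at its end, in the units of the state.
- r.get_state(): the state, without advancing time (a new reading comes with each control period).
- r.snapshot(name): name is "scene" or "top"; returns the picture (480x640x3 uint8, red, green, blue); there is no depth.
- r.camera_info(name): a dict with "mtx" (3x3 intrinsics, pixels), "R" (3x3) and "t" (3): a world point X has camera coordinates R X + t. Camera axes: x right, y down, z forward; pixel columns grow to the right and rows downward; lengths in m; the calibration is good to about 2 mm. A picture is of the moment at which its call begins. camera_info takes no time and is no camera call.
- r.finish_job(): hands the job in; it is judged then, once.
Trained networks look in the newest picture that a camera, given by its name, has taken for a name from the list of things; names that differ only in an ending like _2 or _b are one class to them, and where a whole thing is asked for, a point or a joint stands for the part that bears it (a point fixed in the world has none). Each returns a list of dicts, best first, with "p" (0 to 1); they miss things now and then, are a little off and sometimes report something else, mostly with a low value. They report only what shows in the picture. A call takes as long as a camera call. They do not tell look-alikes from the thing itself.
- r.search_frame(camera, query): "bbox" ([left, top, right, bottom] in pixels, round what is visible of it).
- r.masks_of(camera, query): "region" (480x640 bool, what is visible of it) and "bbox" ([left, top, right, bottom] in pixels, round what is visible of it).
The state is a dict: "clock": time; "q": joint angles; "qd": joint speeds; "joint_torque": joint torques, N m; "tool_pos": TCP position; "eef_rot": TCP orientation; "contact_force": force on the tool from outside, world axes, zero at the start; "moment": the same for the moment, N m; "opening": opening from 0.0 (shut) to 1.0 (fully open); "finger_force": force on a finger pad.
Only numpy, scipy, OpenCV 4.12 (cv2) and the standard library are available. Lean on these libraries where they do the work, as an engineer would, in place of code of your own. Each camera call takes 0.05 s, during which the arm holds its last target. There are 200 camera calls.

## Working session

There is one attempt and no reset: what is moved stays moved. The work goes in short steps, Python scripts to look and compute and a shell command to move; the robot and the scene stay as the last step left them, time stands still between calls to the robot, and variables do not carry over. Pictures are saved under pics/ and viewed, at most 10 in all, crops included, and the job is handed in when it is done.

```bash
ls; mkdir -p pics
python3 - <<'E'
from plant import r
import cv2,numpy as np
s=r.get_state();print(s['clock'],s['tool_pos'],s['eef_rot'],s['opening'],r.grip_point_offset)
ims=[]
for c in('scene','top'):
    im=r.snapshot(c);cv2.imwrite(f'pics/{c}0.png',im[:,:,::-1])
    i=r.camera_info(c);print(c,np.round(i['mtx'],1).tolist(),np.round(-i['R'].T@i['t'],3),np.round(i['R'],3).tolist())
    for q in('jig','crossbar','square','rail','square_grip'):
        print(q,[(np.round(d['bbox']).tolist(),round(d['p'],2)) for d in r.search_frame(c,q)])
E
```

```text
pics
0.0 [ 0.27478954 -0.56065222  0.23788778] [ 9.74128568e-01  2.25992640e-01 -2.82743686e-04 -8.82993465e-04] 0.9976583699901516 0.0187
scene [[502.1, 0.0, 326.3], [0.0, 502.1, 233.0], [0.0, 0.0, 1.0]] [-0.221  0.902  1.174] [[-0.737, -0.676, 0.006], [-0.479, 0.515, -0.711], [0.478, -0.526, -0.703]]
jig [([318.0, 197.0, 392.0, 252.0], 0.83), ([248.0, 311.0, 288.0, 337.0], 0.27)]
crossbar [([283.0, 284.0, 309.0, 321.0], 0.58), ([278.0, 250.0, 288.0, 265.0], 0.58)]
square [([411.0, 183.0, 433.0, 204.0], 0.65)]
rail [([319.0, 198.0, 353.0, 230.0], 0.55)]
square_grip [([406.0, 184.0, 430.0, 207.0], 0.64)]
top [[519.6, 0.0, 321.4], [0.0, 519.6, 234.4], [0.0, 0.0, 1.0]] [0.288 0.042 1.335] [[-0.047, -0.999, -0.005], [-0.978, 0.047, -0.204], [0.204, -0.005, -0.979]]
jig [([321.0, 204.0, 400.0, 292.0], 0.78), ([156.0, 285.0, 200.0, 290.0], 0.4)]
crossbar [([256.0, 272.0, 297.0, 303.0], 0.79), ([208.0, 260.0, 235.0, 312.0], 0.57), ([319.0, 205.0, 404.0, 293.0], 0.53)]
square [([453.0, 256.0, 492.0, 288.0], 0.61)]
rail [([320.0, 206.0, 387.0, 227.0], 0.68)]
square_grip [([452.0, 254.0, 493.0, 287.0], 0.91)]
```

View pics/top0.png

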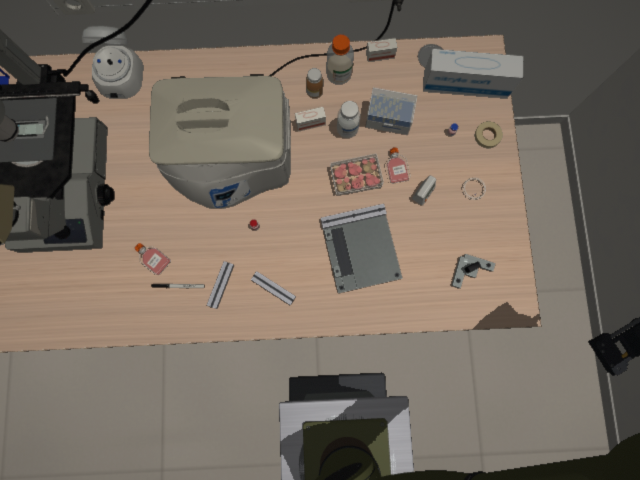

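Run:
```python
import cv2,numpy as np
a=cv2.imread('pics/top0.png')[180:330,130:530]
b=cv2.imread('pics/scene0.png')[160:360,230:450]
cv2.imwrite('pics/t1.png',cv2.resize(a,None,fx=2,fy=2,interpolation=cv2.INTER_CUBIC))
a2=cv2.resize(a,(800,300),interpolation=cv2.INTER_CUBIC)
b2=cv2.resize(b,(330,300),interpolation=cv2.INTER_CUBIC)
o=np.zeros((600,800,3),np.uint8);o[:300]=a2;o[300:,:330]=b2
cv2.imwrite('pics/c1.png',o)
```

```text
(no output)
```

View pics/c1.png

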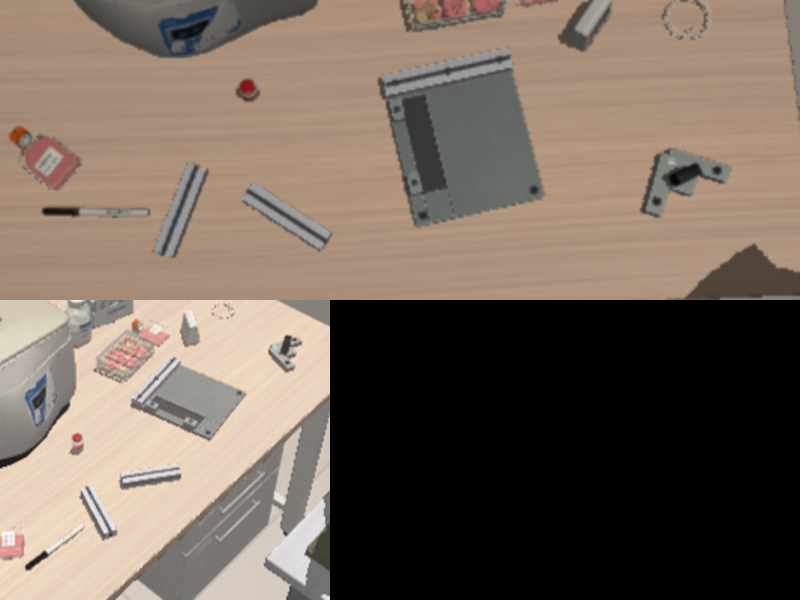

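Two bars look like the crossbar: top (221,285) and (273,288). Base is near (345,440), so the left one (221,285) is the farthest. I'll check that numerically and fit poses from the masks.

```bash
cat > h.py <<'E'
from plant import r
import cv2,numpy as np
from scipy.optimize import minimize
def box(x0,x1,y0,y1,z0,z1): return np.array([[x,y,z] for x in(x0,x1) for y in(y0,y1) for z in(z0,z1)])/1000
def prism(p,z0,z1): return np.array([[x,y,z] for x,y in p for z in(z0,z1)])/1000
M={'crossbar':[box(-60,60,-13,13,0,20)],
 'jig':[box(-100,100,-85,85,0,8),box(72,100,-85,85,8,24),box(-60,-32,67,85,8,21),box(38,66,67,85,8,21)],
 'square':[prism([(11,33),(11,-57),(33,-57),(33,23),(23,33)],0,14),prism([(33,11),(-57,11),(-57,33),(23,33),(33,23)],0,14),
   prism([(5.7+12,5.7-12),(5.7-12,5.7+12),(-5.7-12,-5.7+12),(-5.7+12,-5.7-12)],0,47)]}
def w(P,p,z=0):
    c,s=np.cos(p[2]),np.sin(p[2]);P=np.atleast_2d(P)
    return np.c_[c*P[:,0]-s*P[:,1]+p[0],s*P[:,0]+c*P[:,1]+p[1],P[:,2]+z]
def proj(i,X):
    u=(X@i['R'].T+i['t'])@i['mtx'].T;return u[:,:2]/u[:,2:]
S=4
def sil(i,name,p,z,roi):
    m=np.zeros(((roi[3]-roi[1])*S,(roi[2]-roi[0])*S),np.uint8)
    for P in M[name]:
        u=(proj(i,w(P,p,z))-roi[:2]+.5)*S-.5
        cv2.fillConvexPoly(m,cv2.convexHull(np.round(u*16).astype(np.int32)),1,shift=4)
    return cv2.resize(m.astype(np.float32),None,fx=1/S,fy=1/S,interpolation=cv2.INTER_AREA)
def fit(name,masks,p0,z=0):
    """masks: {cam: bool region}"""
    L=[]
    for c,m in masks.items():
        ys,xs=np.where(m);roi=(max(xs.min()-12,0),max(ys.min()-12,0),min(xs.max()+13,640),min(ys.max()+13,480))
        L.append((r.camera_info(c),roi,m[roi[1]:roi[3],roi[0]:roi[2]].astype(np.float32)))
    def f(p):
        e=0
        for i,roi,m in L:
            s=sil(i,name,p,z,roi);e+=np.abs(s-m).sum()/m.sum()
        return e/len(L)
    b=None
    for k in range(2):
        p=p0 if b is None else b.x
        b=minimize(f,p,method='Nelder-Mead',options=dict(initial_simplex=np.array(p)+np.vstack([np.zeros(3),np.diag([.015,.015,.12])/(1+2*k)]),xatol=1e-4,fatol=1e-5))
    return b.x,b.fun
def floor(c,u,z):
    i=r.camera_info(c);d=i['R'].T@np.linalg.inv(i['mtx'])@[u[0],u[1],1];o=-i['R'].T@i['t']
    return o+d*(z-o[2])/d[2]
E
python3 - <<'E'
from h import *
for c in('top','scene'): r.snapshot(c)
seed={'jig':((361,249),.18),'square':((470,268),-.3),'crossbar':((221,285),-.25),'crossbar2':((273,288),1.0)}
cand={}
for n in('jig','square','crossbar'):
    for c in('top','scene'): cand[n,c]=r.masks_of(c,n)
for k,(u,a) in seed.items():
    n=k.rstrip('2');g=floor('top',u,.01);ms={}
    for c in('top','scene'):
        e=proj(r.camera_info(c),g[None])[0]
        for d in cand[n,c]:
            ys,xs=np.where(d['region'])
            if len(xs) and np.hypot(xs.mean()-e[0],ys.mean()-e[1])<14: ms[c]=d['region'];break
    for sub in (ms,{'top':ms['top']} if 'top' in ms else {},{'scene':ms['scene']} if 'scene' in ms else {}):
        if sub:
            p,e=fit(n,sub,[g[0],g[1],a]);print(k,list(sub),np.round(p,4),round(e,3),'dist',round(np.hypot(*p[:2]),3))
E
```

```text
jig ['top', 'scene'] [ 0.524  -0.0666  0.1841] 0.04 dist 0.528
jig ['top'] [ 0.5231 -0.0653  0.1843] 0.027 dist 0.527
jig ['scene'] [ 0.526  -0.0691  0.1792] 0.029 dist 0.53
square ['top', 'scene'] [ 0.4563 -0.3428 -0.3529] 0.243 dist 0.571
square ['top'] [ 0.4565 -0.3408 -0.3543] 0.166 dist 0.57
square ['scene'] [ 0.4572 -0.3483 -0.379 ] 0.235 dist 0.575
crossbar ['top', 'scene'] [ 0.4446  0.2984 -0.382 ] 0.132 dist 0.535
crossbar ['top'] [ 0.4437  0.2999 -0.3731] 0.088 dist 0.536
crossbar ['scene'] [ 0.4478  0.2959 -0.3821] 0.104 dist 0.537
crossbar2 ['top', 'scene'] [0.4307 0.1623 0.9397] 0.205 dist 0.46
crossbar2 ['top'] [0.4294 0.1629 0.9425] 0.193 dist 0.459
crossbar2 ['scene'] [0.4337 0.16   0.9679] 0.073 dist 0.462
```

Run:
```python
import cv2
a=cv2.imread('pics/top0.png')[240:330,140:320]
cv2.imwrite('pics/c2.png',cv2.resize(a,None,fx=4,fy=4,interpolation=cv2.INTER_CUBIC))
```

```text
(no output)
```

View pics/c2.png

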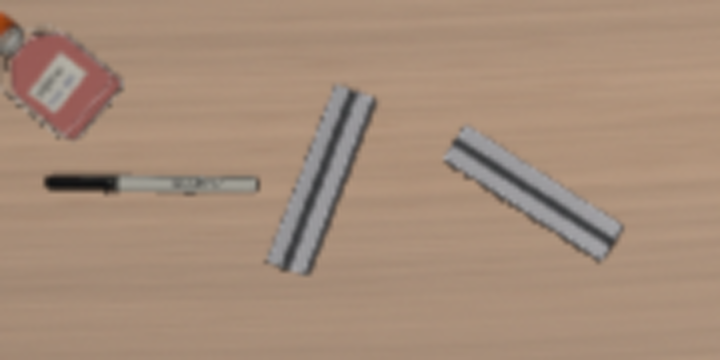

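Crop: the left bar, crop (320,180) = top (220,285), is 0.536 m from the base. The other, crop (533,195) = top (273,288), is 0.46 m away. The left one is the crossbar, so I'm travelling above it.

```bash
python3 -m jog '[{"dx":0.12,"dy":0.1,"wz":0.046},{"dx":0.12,"dy":0.1,"wz":0.046},{"dx":0.12,"dy":0.1,"wz":0.046},{"dx":0.12,"dy":0.1,"wz":0.046},{"dx":0.12,"dy":0.1,"wz":0.046}]'
python3 -m jog '[{"dx":0.004,"dy":0.147,"wz":0.046},{"dx":0.004,"dy":0.147,"wz":0.046},{"dx":0.004,"dy":0.147,"wz":0.046},{"dx":0.004,"dy":0.147,"wz":0.046},{"dx":0.004,"dy":0.147,"wz":0.046}]'
python3 -m jog '[{"dx":0.004,"dy":0.147,"wz":0.046},{"dx":0.004,"dy":0.147,"wz":0.046},{"dx":0.004,"dy":0.147,"wz":0.046},{"dx":0.004,"dy":0.147,"wz":0.046},{"dx":0.004,"dy":0.147,"wz":0.046}]'
python3 -c "
from plant import r;print(r.get_state()['q'])"
```

```text
[ 1.14881325  0.68910097 -0.19459385  1.5652842   0.15731147  0.90249443
 -0.21510749]invalid input
invalid input
invalid input
```

```bash
python3 -m jog '[{"wx":0,"wy":0,"wz":0.046,"dx":0.12,"dy":0.1,"dz":0,"hand":0},{"wx":0,"wy":0,"wz":0.046,"dx":0.12,"dy":0.1,"dz":0,"hand":0},{"wx":0,"wy":0,"wz":0.046,"dx":0.12,"dy":0.1,"dz":0,"hand":0},{"wx":0,"wy":0,"wz":0.046,"dx":0.12,"dy":0.1,"dz":0,"hand":0},{"wx":0,"wy":0,"wz":0.046,"dx":0.12,"dy":0.1,"dz":0,"hand":0}]'
python3 -c "
from plant import r;print(r.get_state()['q'])"
```

```text
clock: 1.42
tool_pos: [0.4263, -0.435, 0.2389]
eef_rot: [0.896, 0.444, 0.0, 0.0]
contact_force: [0.9, -1.3, -0.6]
opening: 1.003
finger_force: 0.0
[ 0.89438436  0.67561084 -0.30933052  1.6123992   0.24729347  0.89185342
 -0.15800798]
```

```bash
python3 -m jog '[{"wx":0,"wy":0,"wz":0.046,"dx":0.004,"dy":0.147,"dz":0,"hand":0},{"wx":0,"wy":0,"wz":0.046,"dx":0.004,"dy":0.147,"dz":0,"hand":0},{"wx":0,"wy":0,"wz":0.046,"dx":0.004,"dy":0.147,"dz":0,"hand":0},{"wx":0,"wy":0,"wz":0.046,"dx":0.004,"dy":0.147,"dz":0,"hand":0},{"wx":0,"wy":0,"wz":0.046,"dx":0.004,"dy":0.147,"dz":0,"hand":0}]'
python3 -m jog '[{"wx":0,"wy":0,"wz":0.046,"dx":0.004,"dy":0.147,"dz":0,"hand":0},{"wx":0,"wy":0,"wz":0.046,"dx":0.004,"dy":0.147,"dz":0,"hand":0},{"wx":0,"wy":0,"wz":0.046,"dx":0.004,"dy":0.147,"dz":0,"hand":0},{"wx":0,"wy":0,"wz":0.046,"dx":0.004,"dy":0.147,"dz":0,"hand":0},{"wx":0,"wy":0,"wz":0.046,"dx":0.004,"dy":0.147,"dz":0,"hand":0}]'
python3 -m jog '[{"wx":0,"wy":0,"wz":0.046,"dx":0.004,"dy":0.147,"dz":0,"hand":0},{"wx":0,"wy":0,"wz":0.046,"dx":0.004,"dy":0.147,"dz":0,"hand":0},{"wx":0,"wy":0,"wz":0.046,"dx":0.004,"dy":0.147,"dz":0,"hand":0},{"wx":0,"wy":0,"wz":0.046,"dx":0.004,"dy":0.147,"dz":0,"hand":0},{"wx":0,"wy":0,"wz":0.046,"dx":0.004,"dy":0.147,"dz":0,"hand":0}]'
python3 -m jog '[{"wx":0,"wy":0,"wz":0.046,"dx":0.004,"dy":0.147,"dz":0,"hand":0},{"wx":0,"wy":0,"wz":0.046,"dx":0.004,"dy":0.147,"dz":0,"hand":0},{"wx":0,"wy":0,"wz":0.046,"dx":0.004,"dy":0.147,"dz":0,"hand":0},{"wx":0,"wy":0,"wz":0.046,"dx":0.004,"dy":0.147,"dz":0,"hand":0},{"wx":0,"wy":0,"wz":0.046,"dx":0.004,"dy":0.147,"dz":0,"hand":0}]'
python3 - <<'E'
from h import *
s=r.get_state();print(np.round(s['q'],2),s['clock'],s['tool_pos'])
im=r.snapshot('top');cv2.imwrite('pics/top1.png',im[:,:,::-1]);r.snapshot('scene')
for c in('top','scene'):
  for d in r.masks_of(c,'crossbar'): print(c,d['bbox'],d['p'])
E
```

```text
clock: 1.83
tool_pos: [0.43, -0.2509, 0.2389]
eef_rot: [0.771, 0.637, 0.0, 0.0]
contact_force: [0.3, 0.4, 0.4]
opening: 0.998
finger_force: 0.0
clock: 2.25
tool_pos: [0.4351, -0.0672, 0.239]
eef_rot: [0.606, 0.796, 0.0, 0.0]
contact_force: [0.0, 0.2, 0.7]
opening: 0.999
finger_force: 0.0
clock: 2.67
tool_pos: [0.4401, 0.1167, 0.239]
eef_rot: [0.408, 0.913, 0.0, 0.0]
contact_force: [0.2, -0.5, -0.4]
opening: 1.002
finger_force: 0.0
clock: 3.08
tool_pos: [0.4451, 0.3005, 0.2389]
eef_rot: [0.19, 0.982, -0.0, 0.0]
contact_force: [0.6, 0.3, 0.5]
opening: 1.0
finger_force: 0.0
[-0.22  0.66 -0.77  1.81  0.58  0.9  -0.07] 3.0833 [0.44514737 0.30049632 0.23887527]
scene [309.4, 270.1, 348.3, 282.6] 0.71
scene [283.5, 284.5, 307.7, 321.9] 0.63
```

```bash
python3 -m jog '[{"wx":0,"wy":0,"wz":0,"dx":0,"dy":-0.008,"dz":-0.12,"hand":0},{"wx":0,"wy":0,"wz":0,"dx":0,"dy":0,"dz":-0.14,"hand":0},{"wx":0,"wy":0,"wz":0,"dx":0,"dy":0,"dz":-0.14,"hand":0},{"wx":0,"wy":0,"wz":0,"dx":0,"dy":0,"dz":-0.14,"hand":0},{"wx":0,"wy":0,"wz":0,"dx":0,"dy":0,"dz":-0.14,"hand":0}]'
python3 -m jog '[{"wx":0,"wy":0,"wz":0,"dx":0,"dy":0,"dz":-0.1,"hand":0},{"wx":0,"wy":0,"wz":0,"dx":0,"dy":0,"dz":-0.08,"hand":0},{"wx":0,"wy":0,"wz":0,"dx":0,"dy":0,"dz":-0.04,"hand":0},{"wx":0,"wy":0,"wz":0,"dx":0,"dy":0,"dz":-0.02,"hand":0},{"wx":0,"wy":0,"wz":0,"dx":0,"dy":0,"dz":0,"hand":0}]'
python3 -m jog '[{"wx":0,"wy":0,"wz":0,"dx":0,"dy":0,"dz":0,"hand":1},{"wx":0,"wy":0,"wz":0,"dx":0,"dy":0,"dz":0,"hand":1},{"wx":0,"wy":0,"wz":0,"dx":0,"dy":0,"dz":0,"hand":1},{"wx":0,"wy":0,"wz":0,"dx":0,"dy":0,"dz":0,"hand":1},{"wx":0,"wy":0,"wz":0,"dx":0,"dy":0,"dz":0,"hand":1}]' 25
python3 -m jog '[{"wx":0,"wy":0,"wz":0,"dx":0,"dy":0,"dz":0,"hand":1},{"wx":0,"wy":0,"wz":0,"dx":0,"dy":0,"dz":0,"hand":1},{"wx":0,"wy":0,"wz":0,"dx":0,"dy":0,"dz":0,"hand":1},{"wx":0,"wy":0,"wz":0,"dx":0,"dy":0,"dz":0,"hand":1},{"wx":0,"wy":0,"wz":0,"dx":0,"dy":0,"dz":0,"hand":1}]'
```

```text
clock: 3.7
tool_pos: [0.4459, 0.2942, 0.0675]
eef_rot: [0.193, 0.981, -0.001, 0.0]
contact_force: [-0.0, 0.1, -0.2]
opening: 1.0
finger_force: 0.0
clock: 4.12
tool_pos: [0.4454, 0.2957, 0.0085]
eef_rot: [0.192, 0.981, -0.001, 0.0]
contact_force: [0.4, 0.4, -1.0]
opening: 0.999
finger_force: 0.0
clock: 4.53
tool_pos: [0.4455, 0.297, 0.0094]
eef_rot: [0.192, 0.981, 0.0, 0.0]
contact_force: [-0.3, -0.8, -0.2]
opening: 0.648
finger_force: 0.0
clock: 4.95
tool_pos: [0.4452, 0.297, 0.0087]
eef_rot: [0.192, 0.981, 0.0, -0.0]
contact_force: [0.4, 0.4, -0.4]
opening: 0.289
finger_force: 25.0
```

```bash
python3 -m jog '[{"wx":0,"wy":0,"wz":0,"dx":0,"dy":0,"dz":0.06,"hand":1},{"wx":0,"wy":0,"wz":0,"dx":0,"dy":0,"dz":0.12,"hand":1},{"wx":0,"wy":0,"wz":0,"dx":0,"dy":0,"dz":0.12,"hand":1},{"wx":0,"wy":0,"wz":0,"dx":0,"dy":0,"dz":0.1,"hand":1},{"wx":0,"wy":0,"wz":0,"dx":0,"dy":0,"dz":0.05,"hand":1}]'
python3 -m jog '[{"wx":0,"wy":0,"wz":0.0285,"dx":0.029,"dy":-0.125,"dz":0,"hand":1},{"wx":0,"wy":0,"wz":0.0285,"dx":0.029,"dy":-0.125,"dz":0,"hand":1},{"wx":0,"wy":0,"wz":0.0285,"dx":0.029,"dy":-0.125,"dz":0,"hand":1},{"wx":0,"wy":0,"wz":0.0285,"dx":0.029,"dy":-0.125,"dz":0,"hand":1},{"wx":0,"wy":0,"wz":0.0285,"dx":0.029,"dy":-0.125,"dz":0,"hand":1}]'
python3 -m jog '[{"wx":0,"wy":0,"wz":0.0285,"dx":0.029,"dy":-0.125,"dz":0,"hand":1},{"wx":0,"wy":0,"wz":0.0285,"dx":0.029,"dy":-0.125,"dz":0,"hand":1},{"wx":0,"wy":0,"wz":0.0285,"dx":0.029,"dy":-0.125,"dz":0,"hand":1},{"wx":0,"wy":0,"wz":0.0285,"dx":0.029,"dy":-0.125,"dz":0,"hand":1},{"wx":0,"wy":0,"wz":0.0285,"dx":0.029,"dy":-0.125,"dz":0,"hand":1}]'
python3 -m jog '[{"wx":0,"wy":0,"wz":0,"dx":0,"dy":0,"dz":0,"hand":1},{"wx":0,"wy":0,"wz":0,"dx":0,"dy":0,"dz":-0.1,"hand":1},{"wx":0,"wy":0,"wz":0,"dx":0,"dy":0,"dz":-0.1,"hand":1},{"wx":0,"wy":0,"wz":0,"dx":0,"dy":0,"dz":0,"hand":1},{"wx":0,"wy":0,"wz":0,"dx":0,"dy":0,"dz":0,"hand":1}]'
python3 - <<'E'
from h import *
ims=[]
for c in('top','scene'):
  im=r.snapshot(c)[:,:,::-1];cv2.imwrite(f'pics/{c}2.png',im)
  u=proj(r.camera_info(c),np.array([[.5176,-.016,.03]]))[0].astype(int)
  ims.append(cv2.resize(im[u[1]-50:u[1]+50,u[0]-65:u[0]+65],(780,600) if 0 else (400,308),interpolation=cv2.INTER_CUBIC))
  for d in r.masks_of(c,'crossbar'): print(c,np.round(d['bbox']),round(d['p'],2),d['region'].sum())
cv2.imwrite('pics/c3.png',np.hstack(ims))
E
```

```text
clock: 5.37
tool_pos: [0.4457, 0.2975, 0.1238]
eef_rot: [0.192, 0.981, 0.001, 0.001]
contact_force: [0.2, 0.1, -2.3]
opening: 0.291
finger_force: 25.0
clock: 5.78
tool_pos: [0.4813, 0.1388, 0.1211]
eef_rot: [0.049, 0.999, -0.0, -0.0]
contact_force: [0.7, -0.5, -1.6]
opening: 0.293
finger_force: 25.0
clock: 6.2
tool_pos: [0.5174, -0.0176, 0.121]
eef_rot: [-0.093, 0.996, -0.0, -0.0]
contact_force: [-0.1, -0.3, -1.4]
opening: 0.291
finger_force: 25.0
clock: 6.62
tool_pos: [0.5165, -0.0157, 0.0706]
eef_rot: [-0.092, 0.996, -0.0, -0.002]
contact_force: [0.3, 0.7, -1.0]
opening: 0.291
finger_force: 25.0
top [255. 271. 297. 302.] 0.85 540
scene [307. 267. 353. 283.] 0.85 443
scene [318. 206. 396. 253.] 0.65 1608
scene [351. 214. 368. 231.] 0.56 186
```

View pics/c3.png

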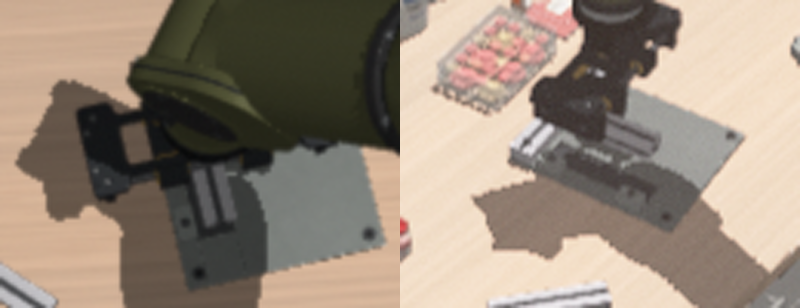

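```bash
cat > ov.py <<'E'
from h import *
def ov(tag,c,ctr,items,k=6,W=66,H=50):
    im=cv2.imread(f'pics/{c}{tag}.png');i=r.camera_info(c)
    u=proj(i,np.array([ctr]))[0].astype(int)
    x0,y0=u-[W//2,H//2]
    o=cv2.resize(im[y0:y0+H,x0:x0+W],None,fx=k,fy=k,interpolation=cv2.INTER_CUBIC)
    for P,col in items:
        q=(proj(i,P)-[x0,y0]+.5)*k
        cv2.polylines(o,[np.round(q*16).astype(np.int32)],True,col,1,cv2.LINE_AA,4)
    return o
def rect(x0,x1,y0,y1,z,p,zz=0): return w(np.array([[x0,y0,z],[x1,y0,z],[x1,y1,z],[x0,y1,z]])/1000,p,zz)
E
python3 - <<'E'
from ov import *
J=[.524,-.0666,.183];s=r.get_state();t=s['tool_pos'];e=s['eef_rot']
yaw=2*np.arctan2(e[1],e[0])-np.pi;print(t,yaw)
B=[t[0],t[1],yaw];zb=t[2]-.0088
it=[(rect(-60,60,-13,13,20,B,zb),(0,0,255)),(rect(-60,60,-13,13,0,B,zb),(0,255,255)),
 (rect(-60,66,35,67,8,J),(0,255,0)),(rect(-100,100,-85,85,8,J),(255,0,255)),(rect(72,100,-85,85,24,J),(255,255,0))]
cv2.imwrite('pics/c4.png',np.hstack([ov('2','top',[.49,-.03,.03],it),ov('2','scene',[.51,-.03,.03],it)]))
it=it[2:]
cv2.imwrite('pics/c5.png',np.hstack([ov('0','top',[.51,-.03,.0],it,5,78,70),ov('0','scene',[.51,-.03,.0],it,5,78,70)]))
E
```

```text
[ 0.5183802  -0.01520293  0.07243383] 0.1846085539041873
```

View pics/c4.png

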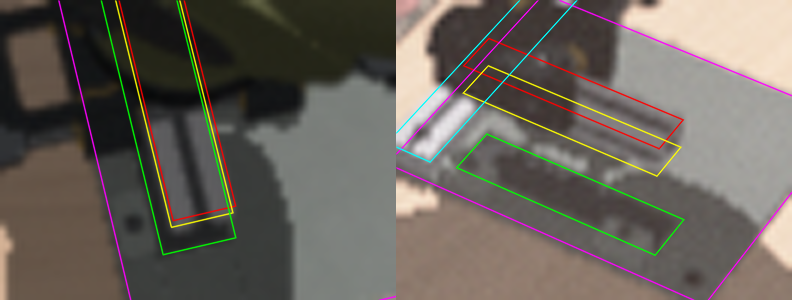

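View pics/c5.png

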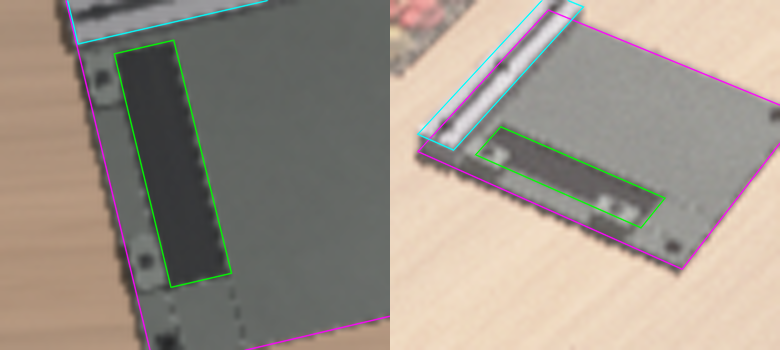

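The overlays agree to about 1 px: jig, pocket (top crop 115–230, 45–285) and the held bar's near end at (172–232, 212). I'm lowering the bar.

```bash
python3 -m jog '[{"wx":0,"wy":0,"wz":0,"dx":0.004,"dy":0,"dz":-0.06,"hand":1},{"wx":0,"wy":0,"wz":0,"dx":0,"dy":0,"dz":-0.06,"hand":1},{"wx":0,"wy":0,"wz":0,"dx":0,"dy":0,"dz":-0.04,"hand":1},{"wx":0,"wy":0,"wz":0,"dx":0,"dy":0,"dz":-0.02,"hand":1},{"wx":0,"wy":0,"wz":0,"dx":0,"dy":0,"dz":-0.01,"hand":1}]'
python3 -m jog '[{"wx":0,"wy":0,"wz":0,"dx":0,"dy":0,"dz":-0.01,"hand":1},{"wx":0,"wy":0,"wz":0,"dx":0,"dy":0,"dz":-0.01,"hand":1},{"wx":0,"wy":0,"wz":0,"dx":0,"dy":0,"dz":-0.005,"hand":1},{"wx":0,"wy":0,"wz":0,"dx":0,"dy":0,"dz":0,"hand":1},{"wx":0,"wy":0,"wz":0,"dx":0,"dy":0,"dz":0,"hand":1}]'
```

```text
clock: 7.23
tool_pos: [0.5189, -0.0156, 0.0239]
eef_rot: [-0.092, 0.996, -0.0, 0.0]
contact_force: [0.2, -0.2, -1.7]
opening: 0.288
finger_force: 25.0
clock: 7.65
tool_pos: [0.5188, -0.0157, 0.0177]
eef_rot: [-0.092, 0.996, 0.0, 0.0]
contact_force: [-0.5, -0.6, -1.2]
opening: 0.292
finger_force: 25.0
```

```bash
python3 -m jog '[{"wx":0,"wy":0,"wz":0,"dx":0,"dy":0,"dz":-0.005,"hand":1},{"wx":0,"wy":0,"wz":0,"dx":0,"dy":0,"dz":-0.005,"hand":1},{"wx":0,"wy":0,"wz":0,"dx":0,"dy":0,"dz":-0.005,"hand":1},{"wx":0,"wy":0,"wz":0,"dx":0,"dy":0,"dz":0,"hand":1},{"wx":0,"wy":0,"wz":0,"dx":0,"dy":0,"dz":0,"hand":1}]'
```

```text
clock: 8.07
tool_pos: [0.5185, -0.0157, 0.0136]
eef_rot: [-0.092, 0.996, 0.0, -0.0]
contact_force: [-1.4, 0.6, -1.3]
opening: 0.291
finger_force: 25.0
```

```bash
python3 -m jog '[{"wx":0,"wy":0,"wz":0,"dx":0,"dy":0,"dz":-0.004,"hand":1},{"wx":0,"wy":0,"wz":0,"dx":0,"dy":0,"dz":-0.004,"hand":1},{"wx":0,"wy":0,"wz":0,"dx":0,"dy":0,"dz":0,"hand":1},{"wx":0,"wy":0,"wz":0,"dx":0,"dy":0,"dz":0,"hand":1},{"wx":0,"wy":0,"wz":0,"dx":0,"dy":0,"dz":0,"hand":1}]'
```

```text
clock: 8.48
tool_pos: [0.5187, -0.0157, 0.0117]
eef_rot: [-0.092, 0.996, 0.0, 0.0]
contact_force: [-0.0, 0.3, -1.2]
opening: 0.294
finger_force: 25.0
```

```bash
python3 -m jog '[{"wx":0,"wy":0,"wz":0,"dx":0,"dy":0,"dz":-0.002,"hand":1},{"wx":0,"wy":0,"wz":0,"dx":0,"dy":0,"dz":0,"hand":0.6},{"wx":0,"wy":0,"wz":0,"dx":0,"dy":0,"dz":0,"hand":0.5},{"wx":0,"wy":0,"wz":0,"dx":0,"dy":0,"dz":0,"hand":0.5},{"wx":0,"wy":0,"wz":0,"dx":0,"dy":0,"dz":0,"hand":0.5}]'
python3 -m jog '[{"wx":0,"wy":0,"wz":0,"dx":0,"dy":0,"dz":0.02,"hand":0.5},{"wx":0,"wy":0,"wz":0,"dx":0,"dy":0,"dz":0.08,"hand":0.5},{"wx":0,"wy":0,"wz":0,"dx":0,"dy":0,"dz":0.12,"hand":0.5},{"wx":0,"wy":0,"wz":0,"dx":0,"dy":0,"dz":0.12,"hand":0.5},{"wx":0,"wy":0,"wz":0,"dx":0,"dy":0,"dz":0.12,"hand":0.5}]'
```

```text
clock: 8.9
tool_pos: [0.5187, -0.0157, 0.0112]
eef_rot: [-0.092, 0.996, 0.0, 0.0]
contact_force: [0.8, 1.1, 0.9]
opening: 0.501
finger_force: 0.0
clock: 9.32
tool_pos: [0.5181, -0.0155, 0.1276]
eef_rot: [-0.092, 0.996, 0.0, -0.001]
contact_force: [0.4, -0.2, -0.3]
opening: 0.5
finger_force: 0.0
```

```bash
python3 -m jog '[{"wx":0,"wy":0,"wz":-0.0443,"dx":-0.0165,"dy":-0.0873,"dz":0.03,"hand":0.3},{"wx":0,"wy":0,"wz":-0.0443,"dx":-0.0165,"dy":-0.0873,"dz":0.03,"hand":0.3},{"wx":0,"wy":0,"wz":-0.0443,"dx":-0.0165,"dy":-0.0873,"dz":0,"hand":0.3},{"wx":0,"wy":0,"wz":-0.0443,"dx":-0.0165,"dy":-0.0873,"dz":0,"hand":0.3},{"wx":0,"wy":0,"wz":-0.0443,"dx":-0.0165,"dy":-0.0873,"dz":0,"hand":0.3}]'
python3 -m jog '[{"wx":0,"wy":0,"wz":-0.0443,"dx":-0.0165,"dy":-0.0873,"dz":0,"hand":0.3},{"wx":0,"wy":0,"wz":-0.0443,"dx":-0.0165,"dy":-0.0873,"dz":0,"hand":0.3},{"wx":0,"wy":0,"wz":-0.0443,"dx":-0.0165,"dy":-0.0873,"dz":0,"hand":0.3},{"wx":0,"wy":0,"wz":-0.0443,"dx":-0.0165,"dy":-0.0873,"dz":0,"hand":0.3},{"wx":0,"wy":0,"wz":-0.0443,"dx":-0.0165,"dy":-0.0873,"dz":0,"hand":0.3}]'
python3 - <<'E'
from ov import *
for c in('top','scene'): cv2.imwrite(f'pics/{c}3.png',r.snapshot(c)[:,:,::-1])
J=[.524,-.0666,.183];B=[.5176,-.0159,.183]
it=[(rect(-60,60,-13,13,20,B,.003),(0,0,255)),(rect(-60,66,35,67,8,J),(0,255,0)),(rect(72,100,-85,85,24,J),(255,255,0))]
a=[ov('3','top',[.51,-.03,.0],it,5,78,60),ov('3','scene',[.51,-.03,.0],it,5,78,60)]
Q=[.457,-.3445,-.36]
L=np.array([(33,23),(33,-57),(11,-57),(11,11),(-57,11),(-57,33),(23,33)])/1000
G=np.array([(17.7,-6.3),(-6.3,17.7),(-17.7,6.3),(6.3,-17.7)])/1000
it=[(w(np.c_[L,np.full(7,.014)],Q),(0,255,0)),(w(np.c_[G,np.full(4,.047)],Q),(0,0,255))]
b=[ov('0','top',[.455,-.34,.01],it,7,55,42),ov('0','scene',[.455,-.34,.01],it,7,55,42)]
f=lambda l:cv2.resize(np.hstack(l),(780,300))
cv2.imwrite('pics/c6.png',np.vstack([f(a),f(b)]))
for d in r.masks_of('top','crossbar')+r.masks_of('scene','crossbar'): print(np.round(d['bbox']),round(d['p'],2))
E
```

```text
clock: 9.73
tool_pos: [0.4977, -0.1259, 0.1418]
eef_rot: [0.131, 0.991, -0.0, 0.0]
contact_force: [-0.2, 0.5, -0.1]
opening: 0.699
finger_force: 0.0
clock: 10.15
tool_pos: [0.4769, -0.2349, 0.1416]
eef_rot: [0.346, 0.938, 0.0, -0.0]
contact_force: [-0.9, 0.7, -0.1]
opening: 0.697
finger_force: 0.0
[252. 272. 296. 303.] 0.97
[332. 231. 353. 275.] 0.63
[135. 239. 172. 276.] 0.38
[333. 223. 366. 241.] 0.87
[311. 269. 352. 283.] 0.78
```

View pics/c6.png

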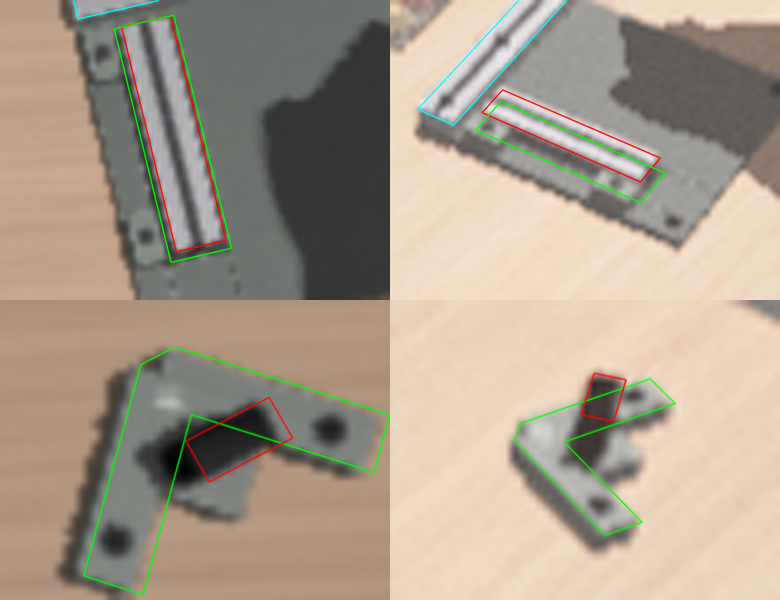

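The bar lies in the pocket (top crop 120–228, 15–250). The square's fit is good to a few mm and its yaw is right, so I'm going to its grip.

```bash
python3 -m jog '[{"wx":0,"wy":0,"wz":-0.0438,"dx":-0.0165,"dy":-0.0865,"dz":0,"hand":0.3},{"wx":0,"wy":0,"wz":-0.0438,"dx":-0.0165,"dy":-0.0865,"dz":0,"hand":0.3},{"wx":0,"wy":0,"wz":-0.0438,"dx":-0.0165,"dy":-0.0865,"dz":0,"hand":0.3},{"wx":0,"wy":0,"wz":-0.0438,"dx":-0.0165,"dy":-0.0865,"dz":0,"hand":0.3},{"wx":0,"wy":0,"wz":-0.0438,"dx":-0.0165,"dy":-0.0865,"dz":0,"hand":0.3}]'
python3 -m jog '[{"wx":0,"wy":0,"wz":0,"dx":0,"dy":0,"dz":0,"hand":0.3},{"wx":0,"wy":0,"wz":0,"dx":0,"dy":0,"dz":-0.1,"hand":0.3},{"wx":0,"wy":0,"wz":0,"dx":0,"dy":0,"dz":-0.1,"hand":0.3},{"wx":0,"wy":0,"wz":0,"dx":0,"dy":0,"dz":-0.1,"hand":0.3},{"wx":0,"wy":0,"wz":0,"dx":0,"dy":0,"dz":0,"hand":0.3}]'
```

```text
clock: 10.77
tool_pos: [0.4576, -0.3408, 0.1415]
eef_rot: [0.539, 0.842, 0.001, -0.0]
contact_force: [-0.4, 0.1, -0.3]
opening: 0.701
finger_force: 0.0
clock: 11.18
tool_pos: [0.4553, -0.3382, 0.0628]
eef_rot: [0.537, 0.843, 0.001, -0.004]
contact_force: [-0.5, 0.5, -0.0]
opening: 0.7
finger_force: 0.0
```

```bash
python3 -m jog '[{"wx":0,"wy":0,"wz":-0.004,"dx":0,"dy":-0.01,"dz":-0.08,"hand":0.3},{"wx":0,"wy":0,"wz":0,"dx":0,"dy":0,"dz":-0.06,"hand":0.3},{"wx":0,"wy":0,"wz":0,"dx":0,"dy":0,"dz":-0.04,"hand":0.3},{"wx":0,"wy":0,"wz":0,"dx":0,"dy":0,"dz":0,"hand":0.3},{"wx":0,"wy":0,"wz":0,"dx":0,"dy":0,"dz":0,"hand":0.3}]'
```

```text
clock: 11.6
tool_pos: [0.4574, -0.3436, 0.0218]
eef_rot: [0.542, 0.84, 0.0, 0.0]
contact_force: [0.7, -0.5, -0.1]
opening: 0.697
finger_force: 0.0
```

```bash
python3 -m jog '[{"wx":0,"wy":0,"wz":0,"dx":0,"dy":0,"dz":-0.01,"hand":0.3},{"wx":0,"wy":0,"wz":0,"dx":0,"dy":0,"dz":-0.01,"hand":0.3},{"wx":0,"wy":0,"wz":0,"dx":0,"dy":0,"dz":0,"hand":0.5},{"wx":0,"wy":0,"wz":0,"dx":0,"dy":0,"dz":0,"hand":0.7},{"wx":0,"wy":0,"wz":0,"dx":0,"dy":0,"dz":0,"hand":1}]' 50
python3 -m jog '[{"wx":0,"wy":0,"wz":0,"dx":0,"dy":0,"dz":0,"hand":1},{"wx":0,"wy":0,"wz":0,"dx":0,"dy":0,"dz":0,"hand":1},{"wx":0,"wy":0,"wz":0,"dx":0,"dy":0,"dz":0,"hand":1},{"wx":0,"wy":0,"wz":0,"dx":0,"dy":0,"dz":0,"hand":1},{"wx":0,"wy":0,"wz":0,"dx":0,"dy":0,"dz":0,"hand":1}]'
```

```text
clock: 12.02
tool_pos: [0.4569, -0.3447, 0.0165]
eef_rot: [0.543, 0.84, 0.0, 0.0]
contact_force: [-0.0, 0.2, -0.1]
opening: 0.498
finger_force: 0.0
clock: 12.43
tool_pos: [0.4571, -0.3445, 0.0163]
eef_rot: [0.543, 0.84, 0.0, 0.0]
contact_force: [0.5, 0.4, -0.1]
opening: 0.176
finger_force: 50.0
```

```bash
python3 -m jog '[{"wx":0,"wy":0,"wz":0,"dx":0,"dy":0,"dz":0.04,"hand":1},{"wx":0,"wy":0,"wz":0,"dx":0,"dy":0,"dz":0.1,"hand":1},{"wx":0,"wy":0,"wz":0,"dx":0,"dy":0,"dz":0.1,"hand":1},{"wx":0,"wy":0,"wz":0,"dx":0,"dy":0,"dz":0.06,"hand":1},{"wx":0,"wy":0,"wz":0,"dx":0,"dy":0,"dz":0,"hand":1}]'
python3 -m jog '[{"wx":0,"wy":0,"wz":0.0273,"dx":0.0367,"dy":0.11,"dz":0,"hand":1},{"wx":0,"wy":0,"wz":0.0273,"dx":0.0367,"dy":0.11,"dz":0,"hand":1},{"wx":0,"wy":0,"wz":0.0273,"dx":0.0367,"dy":0.11,"dz":0,"hand":1},{"wx":0,"wy":0,"wz":0.0273,"dx":0.0367,"dy":0.11,"dz":0,"hand":1},{"wx":0,"wy":0,"wz":0.0273,"dx":0.0367,"dy":0.11,"dz":0,"hand":1}]'
python3 -m jog '[{"wx":0,"wy":0,"wz":0.0273,"dx":0.0367,"dy":0.11,"dz":0,"hand":1},{"wx":0,"wy":0,"wz":0.0273,"dx":0.0367,"dy":0.11,"dz":0,"hand":1},{"wx":0,"wy":0,"wz":0.0273,"dx":0.0367,"dy":0.11,"dz":0,"hand":1},{"wx":0,"wy":0,"wz":0.0273,"dx":0.0367,"dy":0.11,"dz":0,"hand":1},{"wx":0,"wy":0,"wz":0.0273,"dx":0.0367,"dy":0.11,"dz":0,"hand":1}]'
python3 -m jog '[{"wx":0,"wy":0,"wz":0,"dx":0,"dy":0,"dz":0,"hand":1},{"wx":0,"wy":0,"wz":0,"dx":0,"dy":0,"dz":-0.04,"hand":1},{"wx":0,"wy":0,"wz":0,"dx":0,"dy":0,"dz":-0.04,"hand":1},{"wx":0,"wy":0,"wz":0,"dx":0,"dy":0,"dz":0,"hand":1},{"wx":0,"wy":0,"wz":0,"dx":0,"dy":0,"dz":0,"hand":1}]'
python3 - <<'E'
from ov import *
for c in('top','scene'): cv2.imwrite(f'pics/{c}4.png',r.snapshot(c)[:,:,::-1])
s=r.get_state();t=s['tool_pos'];e=s['eef_rot'];Q=[t[0],t[1],2*np.arctan2(e[1],e[0])-np.pi*.75];zb=t[2]-.0165
print(t,Q[2],s['contact_force'])
J=[.524,-.0666,.183]
L=np.array([(33,23),(33,-57),(11,-57),(11,11),(-57,11),(-57,33),(23,33)])/1000
it=[(w(np.c_[L,np.full(7,.014)],Q,zb),(0,0,255)),(w(np.c_[L,np.zeros(7)],Q,zb),(0,255,255)),(rect(-60,66,35,67,8,J),(0,255,0)),(rect(72,100,-85,85,24,J),(255,255,0))]
a=[ov('4','top',[.53,-.05,.03],it,6,66,70),ov('4','scene',[.53,-.05,.03],it,6,66,70)]
cv2.imwrite('pics/c7.png',np.hstack(a))
E
```

```text
clock: 12.85
tool_pos: [0.4583, -0.3455, 0.0945]
eef_rot: [0.543, 0.84, 0.0, 0.003]
contact_force: [-0.3, 0.6, -2.7]
opening: 0.175
finger_force: 50.0
clock: 13.27
tool_pos: [0.502, -0.2059, 0.0904]
eef_rot: [0.422, 0.906, -0.0, -0.001]
contact_force: [0.2, 0.1, -2.0]
opening: 0.177
finger_force: 50.0
clock: 13.68
tool_pos: [0.5479, -0.0685, 0.0903]
eef_rot: [0.295, 0.955, -0.0, -0.001]
contact_force: [1.0, 0.2, -1.8]
opening: 0.18
finger_force: 50.0
clock: 14.1
tool_pos: [0.5469, -0.0714, 0.0697]
eef_rot: [0.297, 0.955, -0.001, -0.002]
contact_force: [0.4, 0.6, -3.2]
opening: 0.179
finger_force: 50.0
[ 0.54807402 -0.07062489  0.07086604] 0.18205858255658658 [-0.10487797  0.50872349 -2.97365099]
```

View pics/c7.png

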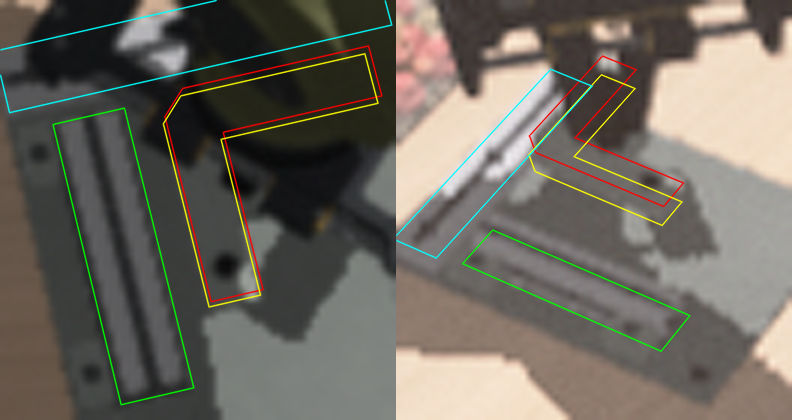

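Held square, rail, bar and pocket overlays all line up, e.g. the leg end at top crop (210–260, 300). I'm lowering it onto the plate.

```bash
python3 -m jog '[{"wx":0,"wy":0,"wz":0,"dx":0,"dy":0,"dz":-0.06,"hand":1},{"wx":0,"wy":0,"wz":0,"dx":0,"dy":0,"dz":-0.06,"hand":1},{"wx":0,"wy":0,"wz":0,"dx":0,"dy":0,"dz":-0.04,"hand":1},{"wx":0,"wy":0,"wz":0,"dx":0,"dy":0,"dz":-0.01,"hand":1},{"wx":0,"wy":0,"wz":0,"dx":0,"dy":0,"dz":0,"hand":1}]'
python3 -m jog '[{"wx":0,"wy":0,"wz":0,"dx":0,"dy":0,"dz":-0.004,"hand":1},{"wx":0,"wy":0,"wz":0,"dx":0,"dy":0,"dz":-0.004,"hand":1},{"wx":0,"wy":0,"wz":0,"dx":0,"dy":0,"dz":0,"hand":1},{"wx":0,"wy":0,"wz":0,"dx":0,"dy":0,"dz":0,"hand":1},{"wx":0,"wy":0,"wz":0,"dx":0,"dy":0,"dz":0,"hand":1}]'
```

```text
clock: 14.62
tool_pos: [0.5481, -0.0698, 0.0283]
eef_rot: [0.296, 0.955, -0.0, -0.001]
contact_force: [0.1, 0.6, -2.7]
opening: 0.178
finger_force: 50.0
clock: 15.03
tool_pos: [0.5487, -0.0696, 0.0271]
eef_rot: [0.296, 0.955, 0.0, 0.0]
contact_force: [1.0, 0.1, -2.4]
opening: 0.175
finger_force: 50.0
```

```bash
python3 -m jog '[{"wx":0,"wy":0,"wz":0,"dx":0,"dy":0,"dz":-0.004,"hand":1},{"wx":0,"wy":0,"wz":0,"dx":0,"dy":0,"dz":-0.003,"hand":1},{"wx":0,"wy":0,"wz":0,"dx":0,"dy":0,"dz":0,"hand":1},{"wx":0,"wy":0,"wz":0,"dx":0,"dy":0,"dz":0,"hand":1},{"wx":0,"wy":0,"wz":0,"dx":0,"dy":0,"dz":0,"hand":1}]'
python3 -m jog '[{"wx":0,"wy":0,"wz":0,"dx":0,"dy":0,"dz":-0.002,"hand":1},{"wx":0,"wy":0,"wz":0,"dx":0,"dy":0,"dz":-0.002,"hand":1},{"wx":0,"wy":0,"wz":0,"dx":0,"dy":0,"dz":0,"hand":1},{"wx":0,"wy":0,"wz":0,"dx":0,"dy":0,"dz":0,"hand":1},{"wx":0,"wy":0,"wz":0,"dx":0,"dy":0,"dz":0,"hand":1}]'
```

```text
clock: 15.45
tool_pos: [0.5485, -0.0696, 0.025]
eef_rot: [0.296, 0.955, 0.0, -0.0]
contact_force: [0.2, -0.4, -2.7]
opening: 0.18
finger_force: 50.0
clock: 15.87
tool_pos: [0.5486, -0.0696, 0.0243]
eef_rot: [0.296, 0.955, 0.0, 0.0]
contact_force: [-1.9, -0.0, 3.9]
opening: 0.176
finger_force: 50.0
```

```bash
python3 -m jog '[{"wx":0,"wy":0,"wz":0,"dx":0.013,"dy":0.0024,"dz":0,"hand":1},{"wx":0,"wy":0,"wz":0,"dx":0.013,"dy":0.0024,"dz":0,"hand":1},{"wx":0,"wy":0,"wz":0,"dx":0.013,"dy":0.0024,"dz":0,"hand":1},{"wx":0,"wy":0,"wz":0,"dx":0.01,"dy":0.0018,"dz":0,"hand":1},{"wx":0,"wy":0,"wz":0,"dx":0,"dy":0,"dz":0,"hand":1}]'
python3 -m jog '[{"wx":0,"wy":0,"wz":0,"dx":0.003,"dy":0.0005,"dz":0,"hand":1},{"wx":0,"wy":0,"wz":0,"dx":0.003,"dy":0.0005,"dz":0,"hand":1},{"wx":0,"wy":0,"wz":0,"dx":0,"dy":0,"dz":0,"hand":1},{"wx":0,"wy":0,"wz":0,"dx":0,"dy":0,"dz":0,"hand":1},{"wx":0,"wy":0,"wz":0,"dx":0,"dy":0,"dz":0,"hand":1}]'
python3 -c "
from plant import r;s=r.get_state();print(s['contact_force'],s['moment'])"
```

```text
clock: 16.28
tool_pos: [0.5621, -0.067, 0.0243]
eef_rot: [0.296, 0.955, 0.001, 0.001]
contact_force: [0.6, -0.0, 4.5]
opening: 0.175
finger_force: 50.0
clock: 16.7
tool_pos: [0.5626, -0.0669, 0.0243]
eef_rot: [0.296, 0.955, 0.0, 0.0]
contact_force: [-1.2, -0.3, 6.0]
opening: 0.179
finger_force: 50.0
[-1.20424604 -0.33454069  5.99948617] [-0.05142721  0.14930422 -0.00581964]
```

```bash
python3 -m jog '[{"wx":0,"wy":0,"wz":0,"dx":0.003,"dy":0.0005,"dz":0,"hand":1},{"wx":0,"wy":0,"wz":0,"dx":0.002,"dy":0.0004,"dz":0,"hand":1},{"wx":0,"wy":0,"wz":0,"dx":0,"dy":0,"dz":0,"hand":1},{"wx":0,"wy":0,"wz":0,"dx":0,"dy":0,"dz":0,"hand":1},{"wx":0,"wy":0,"wz":0,"dx":0,"dy":0,"dz":0,"hand":1}]'
python3 -c "
from plant import r;s=r.get_state();print(s['contact_force'],s['moment'])"
```

```text
clock: 17.12
tool_pos: [0.5637, -0.0668, 0.0243]
eef_rot: [0.296, 0.955, 0.0, 0.0]
contact_force: [-1.5, -0.3, 6.5]
opening: 0.176
finger_force: 50.0
[-1.47448919 -0.28957515  6.53349717] [ 0.00293658  0.237241   -0.00853767]
```

```bash
python3 -m jog '[{"wx":0,"wy":0,"wz":0,"dx":0.002,"dy":0.0004,"dz":0,"hand":1},{"wx":0,"wy":0,"wz":0,"dx":0.002,"dy":0.0004,"dz":0,"hand":1},{"wx":0,"wy":0,"wz":0,"dx":0,"dy":0,"dz":0,"hand":1},{"wx":0,"wy":0,"wz":0,"dx":0,"dy":0,"dz":0,"hand":1},{"wx":0,"wy":0,"wz":0,"dx":0,"dy":0,"dz":0,"hand":1}]'
python3 -c "
from plant import r;s=r.get_state();print(s['contact_force'],s['moment'])"
```

```text
clock: 17.53
tool_pos: [0.5647, -0.0666, 0.0243]
eef_rot: [0.296, 0.955, 0.0, 0.0]
contact_force: [-1.5, -0.6, 5.8]
opening: 0.182
finger_force: 50.0
[-1.53216486 -0.62159626  5.83971634] [-0.03807849  0.22021751  0.0276425 ]
```

```bash
python3 -m jog '[{"wx":0,"wy":0,"wz":0,"dx":0.002,"dy":0.0004,"dz":0,"hand":1},{"wx":0,"wy":0,"wz":0,"dx":0.002,"dy":0.0004,"dz":0,"hand":1},{"wx":0,"wy":0,"wz":0,"dx":0,"dy":0,"dz":0,"hand":1},{"wx":0,"wy":0,"wz":0,"dx":0,"dy":0,"dz":0,"hand":1},{"wx":0,"wy":0,"wz":0,"dx":0,"dy":0,"dz":0,"hand":1}]'
python3 -c "
from plant import r;s=r.get_state();print(s['contact_force'],s['moment'])"
```

```text
clock: 17.95
tool_pos: [0.5649, -0.0666, 0.0243]
eef_rot: [0.297, 0.955, -0.0, -0.0]
contact_force: [-3.4, 0.1, 8.5]
opening: 0.175
finger_force: 50.0
[-3.42429603  0.11340715  8.48718442] [-0.02057222  0.52173257 -0.07159818]
```

```bash
python3 -m jog '[{"wx":0,"wy":0,"wz":0,"dx":0.002,"dy":0.0004,"dz":0,"hand":1},{"wx":0,"wy":0,"wz":0,"dx":0.001,"dy":0.0002,"dz":0,"hand":1},{"wx":0,"wy":0,"wz":0,"dx":0,"dy":0,"dz":0,"hand":1},{"wx":0,"wy":0,"wz":0,"dx":0,"dy":0,"dz":0,"hand":1},{"wx":0,"wy":0,"wz":0,"dx":0,"dy":0,"dz":0,"hand":1}]'
python3 -c "
from plant import r;s=r.get_state();print(s['contact_force'],s['moment'])"
```

```text
clock: 18.37
tool_pos: [0.5649, -0.0665, 0.0243]
eef_rot: [0.297, 0.955, -0.001, -0.001]
contact_force: [-5.0, -0.3, 10.0]
opening: 0.175
finger_force: 50.0
[-4.95421956 -0.28469347 10.00167509] [-0.06772182  0.80263002 -0.10312917]
```

```bash
python3 -m jog '[{"wx":0,"wy":0,"wz":0,"dx":-0.0018,"dy":0.01,"dz":0,"hand":1},{"wx":0,"wy":0,"wz":0,"dx":-0.0018,"dy":0.01,"dz":0,"hand":1},{"wx":0,"wy":0,"wz":0,"dx":-0.0018,"dy":0.01,"dz":0,"hand":1},{"wx":0,"wy":0,"wz":0,"dx":-0.0018,"dy":0.01,"dz":0,"hand":1},{"wx":0,"wy":0,"wz":0,"dx":0,"dy":0,"dz":0,"hand":1}]'
python3 -c "
from plant import r;s=r.get_state();print(s['contact_force'],s['moment'])"
```

```text
clock: 18.78
tool_pos: [0.5634, -0.0581, 0.0243]
eef_rot: [0.297, 0.955, -0.002, -0.001]
contact_force: [-5.0, -3.3, 9.2]
opening: 0.176
finger_force: 50.0
[-4.95885721 -3.28623788  9.2287483 ] [-0.44999488  0.6291393  -0.15090603]
```

```bash
python3 -m jog '[{"wx":0,"wy":0,"wz":0,"dx":-0.0009,"dy":0.005,"dz":0,"hand":1},{"wx":0,"wy":0,"wz":0,"dx":-0.0009,"dy":0.005,"dz":0,"hand":1},{"wx":0,"wy":0,"wz":0,"dx":0,"dy":0,"dz":0,"hand":1},{"wx":0,"wy":0,"wz":0,"dx":0,"dy":0,"dz":0,"hand":1},{"wx":0,"wy":0,"wz":0,"dx":0,"dy":0,"dz":0,"hand":1}]'
python3 -c "
from plant import r;s=r.get_state();print(s['contact_force'],s['moment'])"
```

```text
clock: 19.2
tool_pos: [0.563, -0.056, 0.0243]
eef_rot: [0.297, 0.955, -0.002, -0.0]
contact_force: [-4.7, -3.7, 9.2]
opening: 0.172
finger_force: 50.0
[-4.66247333 -3.68149327  9.17582871] [-0.57843115  0.5700869  -0.0585672 ]
```

```bash
python3 -m jog '[{"wx":0,"wy":0,"wz":0,"dx":-0.0009,"dy":0.005,"dz":0,"hand":1},{"wx":0,"wy":0,"wz":0,"dx":-0.0009,"dy":0.005,"dz":0,"hand":1},{"wx":0,"wy":0,"wz":0,"dx":0,"dy":0,"dz":0,"hand":1},{"wx":0,"wy":0,"wz":0,"dx":0,"dy":0,"dz":0,"hand":1},{"wx":0,"wy":0,"wz":0,"dx":0,"dy":0,"dz":0,"hand":1}]'
python3 -c "
from plant import r;s=r.get_state();print(s['contact_force'],s['moment'])"
```

```text
clock: 19.62
tool_pos: [0.5626, -0.0537, 0.0243]
eef_rot: [0.297, 0.955, -0.002, -0.0]
contact_force: [-4.3, -3.8, 10.1]
opening: 0.178
finger_force: 50.0
[-4.26511595 -3.84828941 10.12421759] [-0.57975803  0.55690922 -0.12681717]
```

```bash
python3 -m jog '[{"wx":0,"wy":0,"wz":0,"dx":-0.0009,"dy":0.005,"dz":0,"hand":1},{"wx":0,"wy":0,"wz":0,"dx":-0.0009,"dy":0.005,"dz":0,"hand":1},{"wx":0,"wy":0,"wz":0,"dx":0,"dy":0,"dz":0,"hand":1},{"wx":0,"wy":0,"wz":0,"dx":0,"dy":0,"dz":0,"hand":1},{"wx":0,"wy":0,"wz":0,"dx":0,"dy":0,"dz":0,"hand":1}]'
python3 -c "
from plant import r;s=r.get_state();print(s['contact_force'],s['moment'])"
```

```text
clock: 20.03
tool_pos: [0.5622, -0.0517, 0.0243]
eef_rot: [0.297, 0.955, -0.002, -0.0]
contact_force: [-4.1, -4.9, 9.4]
opening: 0.176
finger_force: 50.0
[-4.06861939 -4.884532    9.42729208] [-0.76529103  0.47810168 -0.07235881]
```

```bash
python3 -m jog '[{"wx":0,"wy":0,"wz":0,"dx":-0.0009,"dy":0.005,"dz":0,"hand":1},{"wx":0,"wy":0,"wz":0,"dx":-0.0009,"dy":0.005,"dz":0,"hand":1},{"wx":0,"wy":0,"wz":0,"dx":0,"dy":0,"dz":0,"hand":1},{"wx":0,"wy":0,"wz":0,"dx":0,"dy":0,"dz":0,"hand":1},{"wx":0,"wy":0,"wz":0,"dx":0,"dy":0,"dz":0,"hand":1}]'
python3 -c "
from plant import r;s=r.get_state();print(s['contact_force'],s['moment'],s['eef_rot'])"
```

```text
clock: 20.45
tool_pos: [0.5623, -0.0516, 0.0244]
eef_rot: [0.298, 0.954, -0.004, 0.0]
contact_force: [-2.5, -8.1, 10.5]
opening: 0.177
finger_force: 50.0
[-2.5161382  -8.11983133 10.51880525] [-1.50606055  0.33776456  0.05626837] [ 2.98185723e-01  9.54499308e-01 -4.01537147e-03  4.71268349e-04]
```

```bash
python3 -m jog '[{"wx":0,"wy":0,"wz":0,"dx":-0.0005,"dy":0.004,"dz":0,"hand":1},{"wx":0,"wy":0,"wz":0,"dx":-0.0005,"dy":0.004,"dz":0,"hand":1},{"wx":0,"wy":0,"wz":0,"dx":0,"dy":0,"dz":0,"hand":1},{"wx":0,"wy":0,"wz":0,"dx":0,"dy":0,"dz":0,"hand":1},{"wx":0,"wy":0,"wz":0,"dx":0,"dy":0,"dz":0,"hand":1}]'
python3 -c "
from plant import r;s=r.get_state();print(s['contact_force'],s['moment'],s['eef_rot'])"
```

```text
clock: 20.87
tool_pos: [0.5622, -0.0516, 0.0244]
eef_rot: [0.299, 0.954, -0.005, 0.001]
contact_force: [-1.7, -11.0, 10.6]
opening: 0.179
finger_force: 50.0
[ -1.74331826 -10.95100056  10.5704986 ] [-2.14392986  0.16572293  0.02041879] [ 2.98769907e-01  9.54309762e-01 -5.34303338e-03  9.33949178e-04]
```

```bash
python3 -m jog '[{"wx":0.003,"wy":0,"wz":0,"dx":0.006,"dy":0.0012,"dz":0,"hand":1},{"wx":0.003,"wy":0,"wz":0,"dx":0.006,"dy":0.0012,"dz":0,"hand":1},{"wx":0,"wy":0,"wz":0,"dx":0.004,"dy":0.0008,"dz":0,"hand":1},{"wx":0,"wy":0,"wz":0,"dx":0,"dy":0,"dz":0,"hand":1},{"wx":0,"wy":0,"wz":0,"dx":0,"dy":0,"dz":0,"hand":1}]'
python3 -c "
from plant import r;s=r.get_state();print(s['contact_force'],s['moment'],s['eef_rot'])"
```

```text
clock: 21.28
tool_pos: [0.5622, -0.0516, 0.0242]
eef_rot: [0.299, 0.954, -0.002, -0.004]
contact_force: [-10.5, -11.6, 18.3]
opening: 0.173
finger_force: 50.0
[-10.54265346 -11.61582732  18.33889417] [-2.34149055  1.64256772  0.0054852 ] [ 0.29870499  0.95433555 -0.00186541 -0.003937  ]
```

```bash
python3 -m jog '[{"wx":0.001,"wy":-0.003,"wz":0,"dx":0,"dy":0,"dz":0.002,"hand":1},{"wx":0,"wy":-0.002,"wz":0,"dx":0,"dy":0,"dz":0,"hand":1},{"wx":0,"wy":0,"wz":0,"dx":0,"dy":0,"dz":0,"hand":1},{"wx":0,"wy":0,"wz":0,"dx":0,"dy":0,"dz":0,"hand":1},{"wx":0,"wy":0,"wz":0,"dx":0,"dy":0,"dz":0,"hand":1}]'
python3 - <<'E'
from ov import *
for c in('top','scene'): cv2.imwrite(f'pics/{c}5.png',r.snapshot(c)[:,:,::-1])
s=r.get_state();t=s['tool_pos'];e=s['eef_rot'];Q=[t[0],t[1],2*np.arctan2(e[1],e[0])-np.pi*.75]
print(Q,e,s['contact_force'],s['moment'],s['clock'])
c,sn=np.cos(Q[2]),np.sin(Q[2]);J=[t[0]-c*.039+sn*.008,t[1]-sn*.039-c*.008,Q[2]];print(J)
L=np.array([(33,23),(33,-57),(11,-57),(11,11),(-57,11),(-57,33),(23,33)])/1000
it=[(w(np.c_[L,np.full(7,.022)],Q),(0,0,255)),(rect(-57,63,41,67,23,J),(0,255,0)),(rect(72,100,-85,85,24,J),(255,255,0))]
a=[ov('5','top',[.53,-.03,.03],it,6,66,75),ov('5','scene',[.53,-.03,.03],it,6,66,75)]
cv2.imwrite('pics/c8.png',np.hstack(a))
E
```

```text
clock: 21.7
tool_pos: [0.5623, -0.0516, 0.0243]
eef_rot: [0.299, 0.954, 0.001, 0.0]
contact_force: [-7.7, -10.9, 13.6]
opening: 0.175
finger_force: 50.0
[np.float64(0.5623139232756735), np.float64(-0.05162489447577042), np.float64(0.17875601636778793)] [2.98691226e-01 9.54349497e-01 5.91204589e-04 4.89361339e-04] [ -7.79096071 -11.71423374  12.99142357] [-2.40063363  1.60324132  0.01302483] 21.8
[np.float64(0.5253578076614323), np.float64(-0.06643183604743999), np.float64(0.17875601636778793)]
```

View pics/c8.png

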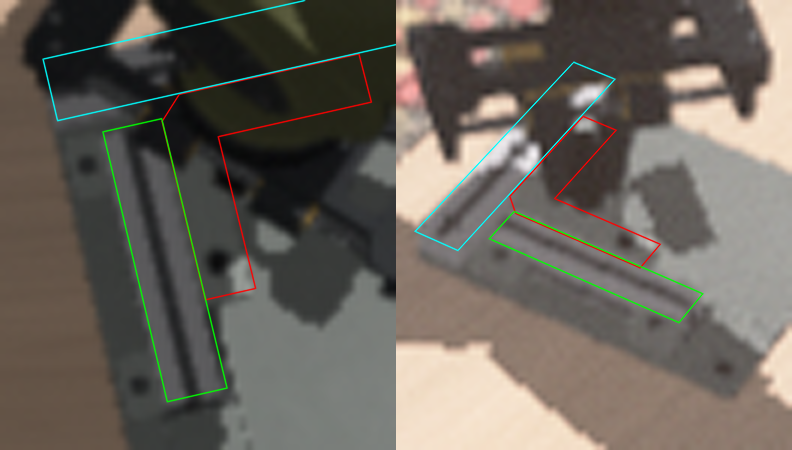

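The picture shows the square in the corner: its leg lies along the bar (top crop 165–210, 120–300) and its corner meets the rail at (170,95). About 10 N presses on each face, the tool is level, and the bar sits at its stops.

```bash
python3 -c "
from plant import r;print(r.finish_job())"
```

```text
the job is handed in; nothing more can be done
None
```

The job is handed in, with no verdict returned yet: the crossbar lies in the pocket against its stops, and the gripper still holds the square in the corner, pressing about 10 N each on rail and crossbar, at 21.8 s of the 64 s.

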